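# Re-clamp the mortar slab end-up in the slide-jaw clamp

### The arm

A 6-joint arm with a two-finger parallel gripper is mounted at the origin on a cart in front of the work surface, level with it; the furniture and walls round the work are solid. World frame = base frame: x ahead of the robot, y to its left, z up, the work surface at z = 0. Lengths are in m, angles in rad, forces in N, time in s.
With the tool pointing down it reaches from about 0.35 to 0.775 m from the base axis. Payload 5.5 kg.
Tool frame: the origin (TCP) lies at the very end of the fingers, on their centre line; the grasp point (between the pads) lies hold_point_z behind it (hold_point_z is the distance from the TCP to the grasp point, in m); x points along the fingers, y is the direction in which the jaws open and shut, and the axes are right-handed (so a half turn about x gives the same grasp; the last joint's range is limited). The gripper opens to 85 mm and grips with 20 to 120 N. Pads are 22 mm wide; open, the fingers measure 114 mm over their backs; the gripper's body (76 mm by 85 mm) begins 54 mm behind the grasp point. The pads swing forward as they close: fully open they stand 13 mm farther back than shut.
Start: joints at [1.2, 0.313, 0.046, 1.304, 0, 1.431], TCP at [0.132, 0.56, 0.231] pointing down, gripper open.
Joint ranges: [-2.76, 2.76], [-0.86, 1.69], [-1.03, 1.26], [-2.2, 2.34], [-1.47, 1.5], [-3.14, 3.14]. Speed limits (rad/s): [2.57, 2.57, 3.14, 3.14, 3.14, 3.14].

### API

Orientations are given as a unit quaternion [w, x, y, z].
In Python, from workcell import * gives the robot as it stands. The module is installed in compiled form; this text tells all that it offers.
- The arm moves only by the tool step_arm, never from a script. Its argument "targets" is a list of rows, each a list of 3 entries, a list of its own where there are three numbers: the turn, a rotation vector about the tool's x, y, z in degrees, then the shift along the tool's x, y, z in cm, then the finger opening in cm, from 0 to 8.54. A call has exactly 10 rows; each row shifts and turns the commanded pose from where the row before left it, along the tool's axes as they then stand; what a row does not reach is not made up. A row lasts 1/10 s, in which the tool goes at most 50 mm and 8.59 degrees, less where a joint would pass 70% of its speed; a pose out of reach is approached as far as the arm can. A call with a gripper value outside its range is refused whole. The fingers move at their own pace and stop on an object; "force" is the grip in N (left out, the last holds). Time passes only in rows, so rows that do not move let the fingers close, or fill a call up. It gives the time, the measured TCP pose, the force and the opening at its end, in the units of the state.
- get_state(): the state, without advancing time (a new reading comes with each control period).
- read_camera(name): name is "scene" or "top" or "wrist"; returns the picture (480x640x3 uint8, red, green, blue); there is no depth.
- camera_model(name): a dict with "fx", "fy", "cx", "cy" (pixels), "xyz" and "rotation" of the camera in the world; the wrist camera has in their place "T_tool_cam" (4x4, takes a point from camera to tool coordinates, whose origin is the TCP and whose axes are the tool frame's). Camera axes: x right, y down, z forward; pixel columns grow to the right and rows downward; lengths in m; the calibration is good to about 2 mm. A picture is of the moment at which its call begins: read the wrist's pose just before it. camera_model takes no time and is no camera call.
- hand_in(): hands the job in, once; it reports no verdict.
Trained networks look in the newest picture that a camera, given by its name, has taken for a name from the list of things; names that differ only in an ending like _2 or _b are one class to them, and where a whole thing is asked for, a point or a joint stands for the part that bears it (a point fixed in the world has none). Each returns a list of dicts, best first, with "p" (0 to 1); they miss things now and then, are a little off and sometimes report something else, mostly with a low value. They report only what shows in the picture. A call takes as long as a camera call. They do not tell look-alikes from the thing itself.
- find_in(camera, label): "extent" ([left, top, width, height] in pixels, round what is visible of it).
- silhouettes(camera, label): "mask" (480x640 bool, what is visible of it) and "extent" ([left, top, width, height] in pixels, round what is visible of it).
The state is a dict: "clock": time; "joint_pos": joint angles; "qvel": joint speeds; "tau": joint torques, N m; "tcp_pos": TCP position; "orientation": TCP orientation; "wrist_force": force on the tool from outside, world axes, zero at the start; "ft_torque": the same for the moment, N m; "finger_gap": finger opening in m.
Only numpy, scipy, OpenCV 4.12 (cv2) and the standard library are available. Lean on these libraries where they do the work, as an engineer would, in place of code of your own. Each camera call takes 0.05 s, during which the arm holds its last target.

### The job

The long edge of the mortar slab in the blue slide-jaw clamp has been dressed; now its red-painted end has to face up. Draw the sliding jaw back by at least 10 mm with its yellow handle, lift the slab out clear of the clamp, turn it and stand it on its plain end on the bed between the jaws, about midway along them, red end up; then push the jaw shut until the slab is held snugly against the fixed jaw. Do not drop the slab, and leave the tin, the brass mould and the mallet where they are.

Things in the scene. Friction and masses are not known exactly. Their poses are not given: they have to be found in the camera images.
- clamp_seat (a point): Foot of the fixed jaw's face on the fixed blue clamp's bed, mid-length of the jaws. x: from sliding to fixed jaw (roughly away from robot), y: along the jaws (roughly left), z up. Bed 20 mm above worktop. Fixed jaw fills x 0 to 0.032; both jaws are 86 mm long and end 18 mm above the bed. The base covers x -0.180 to 0.050, y -0.075 to 0.075.
- jaw (a joint): Gap between the jaw faces (m): 0 shut, 0.060 fully open; opening moves the sliding jaw along clamp -x, roughly to the robot. Starts at 0.0305 to 0.032, round the slab. Stays where left; slides against about 6 N of friction (more if fast). The jaw block reaches 28 mm behind its face, then a low slide 9 mm above the bed.
- jaw_handle (a point): Point in the middle of the sliding jaw's yellow handle, an upright block 14 mm in clamp x, 40 mm in y; its top is 14 mm above this point, 74 mm above the worktop. It stands 82 mm behind the sliding jaw's face, with 47 mm free between it and the jaw block. Axes are the clamp's.
- slab_centre (a point): Centre of the loose grey mortar slab, 30 x 100 x 60 mm (own x, y, z), 0.3 to 0.5 kg. Own y, its length, points to the red-painted end. At first it lies on a long edge on the bed between the jaws, axes parallel to the clamp's (red end left), centre 30 mm above the bed, top 42 mm free above the jaws, up to 10 mm off mid-jaw. Stood red end up, own y is up, centre 50 mm above the bed.
- sample_tin: Bystander: round aluminium sample tin with white lid, 66 mm wide, 46 mm high, right of the clamp; origin at the centre of its underside.
- split_mould: Bystander: small brass split-ring mould, 30 mm high, with two thin needles, 180 mm long in its own y, left of the clamp; origin midway along it, on the worktop.
- mallet: Bystander: small wooden mallet, 125 mm long in its own y, 48 mm high at its head, far left of the clamp; origin midway along it, on the worktop.
Things that resemble listed ones, but are neither listed nor needed, are in the scene too. Of the things shaped like the part that bears slab_centre, the concrete one is meant.

How it is judged:
On the way, in this order (a step that is already met when the one before it is completed fails the run):
1. the jaw is drawn back by at least 10 mm (gap over 40 mm) before the slab is lifted (value of joint jaw above 0.04 m), for 0.2 s.
2. the slab is lifted out, its centre more than 90 mm above the bed (z of slab_centre in the frame of clamp_seat above 0.09 m), for 0.1 s.
3. the slab stands on the bed between the jaws, red end up (angle between slab_centre's own y axis and vertical below 0.1 rad and z of slab_centre in the frame of clamp_seat below 0.054 m and x of slab_centre in the frame of clamp_seat between -0.05 and -0.01 m), for 0.2 s.
At the end, for the whole second after the job is handed in: The slab rests on its plain end on the bed, red end up (4 degrees), centre 50 mm (3 mm) above the bed, within 20 mm of the jaws' middle, flat to the jaws (6 degrees), centre 15 mm (3 mm) from the fixed jaw's face; jaw gap under 32.5 mm (angle between slab_centre's own y axis and vertical below 0.07 rad and z of slab_centre in the frame of clamp_seat between 0.047 and 0.053 m and x of slab_centre in the frame of clamp_seat between -0.018 and -0.012 m and y of slab_centre in the frame of clamp_seat between -0.02 and 0.02 m and angle between the x axis of slab_centre and the x axis of clamp_seat, either way round below 0.1 rad and value of joint jaw below 0.0325 m and linear speed of slab below 0.02 m/s); the robot touches nothing.
It fails at once if the slab is dropped (moves faster than 0.5 m/s while the fingers do not hold it) (linear speed of slab above 0.5 m/s and contact force between slab and the fingers below 0.1 N).
It fails at once if the tin, the brass mould or the mallet is moved by more than 30 mm (distance of any of sample_tin, split_mould, mallet from where it was at the start of the episode above 0.03 m).
It also fails if it takes over 51 s, if anything falls off the work surface, if the arm or the gripper's body presses on something with over 40 N, if the wrist force passes 120 N, or if a joint passes its speed limit or range.

## Working session

There is one attempt and no reset: what is moved stays moved. The work goes in short steps, Python scripts to look and compute and a tool call to move; the robot and the scene stay as the last step left them, time stands still between calls to the robot, and variables do not carry over. Pictures are saved under pics/ and viewed, and the job is handed in when it is done.

Besides the shell and the picture viewer there is one more tool, called after "Request:" as name(argument=value, ...) on one line, values as JSON. step_arm: Moves the arm, as the interface text tells. Its arguments: {"type":"object","properties":{"targets":{"type":"array","items":{"type":"array"}},"force":{"type":"number"}},"required":["targets"]}

```bash
mkdir -p pics; ls; python3 - <<'E'
from workcell import *
import cv2,numpy as np
s=get_state();print(s)
for c in ("scene","top","wrist"):
    im=read_camera(c);cv2.imwrite(f"pics/a_{c}.png",im[:,:,::-1])
    m=camera_model(c);print(c,{k:np.round(np.array(v),4).tolist() for k,v in m.items()})
E
```

```text
pics
{'clock': 0.0, 'joint_pos': array([1.20040131e+00, 3.13991826e-01, 4.49899536e-02, 1.30362968e+00,
       1.84455821e-06, 1.43119182e+00]), 'qvel': array([ 0.00179775, -0.00021143,  0.00023383,  0.00033377,  0.00090899,
       -0.00010705]), 'tau': array([-7.09910722e-06, -4.80628252e+01,  2.98532653e+01,  1.92614651e-02,
       -4.83316376e-05,  8.29149656e-06]), 'tcp_pos': array([0.13135143, 0.55926363, 0.23041826]), 'orientation': array([ 0.70223947,  0.08078806,  0.70256807, -0.08204346]), 'wrist_force': array([-0.13926912, -0.67467722, -0.36117876]), 'ft_torque': array([-0.02365379, -0.01390227, -0.02246665]), 'finger_gap': 0.0858463751859504}
scene {'fx': 595.701, 'fy': 595.701, 'cx': 316.1928, 'cy': 229.3773, 'xyz': [1.0889, 0.8685, 0.8096], 'rotation': [-0.1197, 0.2677, 0.862, -0.4136]}
top {'fx': 461.8838, 'fy': 461.8838, 'cx': 317.5234, 'cy': 238.1442, 'xyz': [0.3826, 0.1093, 1.1613], 'rotation': [-0.0518, 0.7081, -0.7005, 0.0727]}
wrist {'fx': 376.3116, 'fy': 376.3116, 'cx': 318.1769, 'cy': 237.822, 'T_tool_cam': [[0.0007, -0.3025, 0.9532, -0.1424], [1.0, 0.0009, -0.0004, -0.0004], [-0.0008, 0.9532, 0.3025, -0.0765], [0.0, 0.0, 0.0, 1.0]]}
```

View pics/a_scene.png

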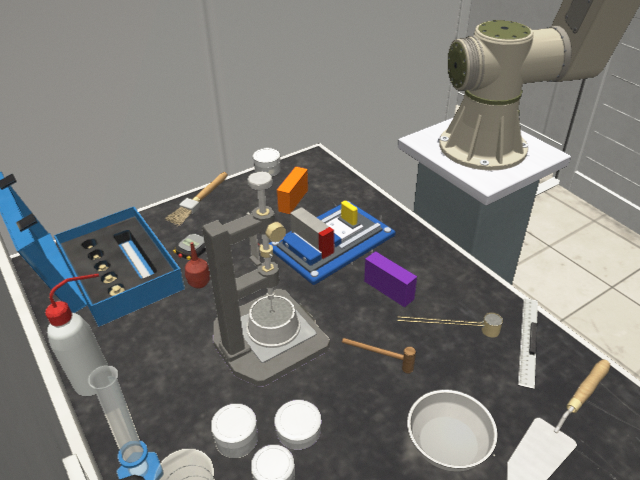

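View pics/a_top.png

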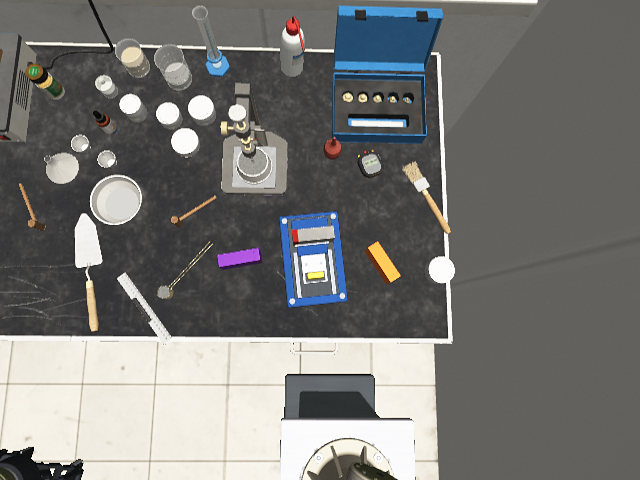

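View pics/a_wrist.png

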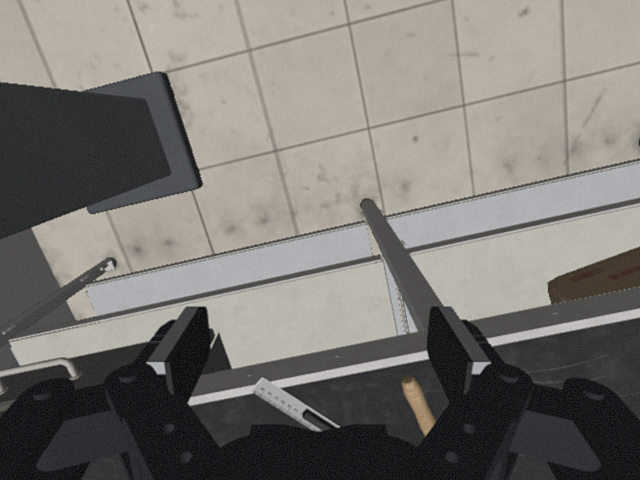

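```bash
cat > h.py <<'E'
from workcell import *
import cv2,numpy as np
from scipy.spatial.transform import Rotation as R
def cam(name,s=None):
    m=camera_model(name);K=np.array([[m['fx'],0,m['cx']],[0,m['fy'],m['cy']],[0,0,1.]])
    if 'xyz' in m:
        q=np.array(m['rotation']);Rm=R.from_quat(np.r_[q[1:],q[0]]).as_matrix() if q.size==4 else q
        return K,Rm,np.array(m['xyz'])
    s=s or get_state();q=s['orientation'];Rt=R.from_quat(np.r_[q[1:],q[0]]).as_matrix()
    T=np.array(m['T_tool_cam']);return K,Rt@T[:3,:3],Rt@T[:3,3]+s['tcp_pos']
def ray(c,uv):
    K,Rm,p=c;d=Rm@np.linalg.inv(K)@np.array([uv[0],uv[1],1.]);return p,d/np.linalg.norm(d)
def onz(c,uv,z):
    p,d=ray(c,uv);return p+d*(z-p[2])/d[2]
def proj(c,X):
    K,Rm,p=c;v=K@(Rm.T@(np.array(X)-p));return v[:2]/v[2]
def tri(rs):
    A=np.zeros((3,3));b=np.zeros(3)
    for p,d in rs:
        P=np.eye(3)-np.outer(d,d);A+=P;b+=P@p
    X=np.linalg.solve(A,b);return X,[np.linalg.norm(np.cross(X-p,d)) for p,d in rs]
def crop(im,x,y,w,h,k,fn):
    cv2.imwrite(fn,cv2.resize(im[y:y+h,x:x+w,::-1],None,fx=k,fy=k,interpolation=cv2.INTER_CUBIC))
E
python3 - <<'E'
from h import *
t=cv2.imread('pics/a_top.png')[:,:,::-1];s=cv2.imread('pics/a_scene.png')[:,:,::-1]
crop(t,260,200,100,115,5,'pics/b_top.png');crop(s,240,160,180,130,4,'pics/b_scene.png')
q=get_state()['orientation'];print(R.from_quat(np.r_[q[1:],q[0]]).as_matrix().round(3))
c=cam('top')
for n in [(284,217),(334,214),(343,296),(291,301)]: print(onz(c,n,.02).round(4))
E
```

```text
[[-0.     0.229  0.973]
 [-0.001  0.973 -0.229]
 [-1.    -0.001 -0.   ]]
[0.6393 0.1614 0.02  ]
[0.649  0.0349 0.02  ]
[0.4425 0.0124 0.02  ]
[0.4291 0.1399 0.02  ]
```

View pics/b_top.png

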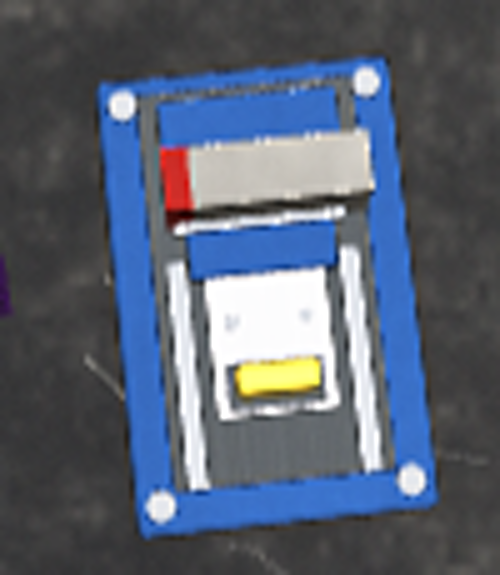

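View pics/b_scene.png

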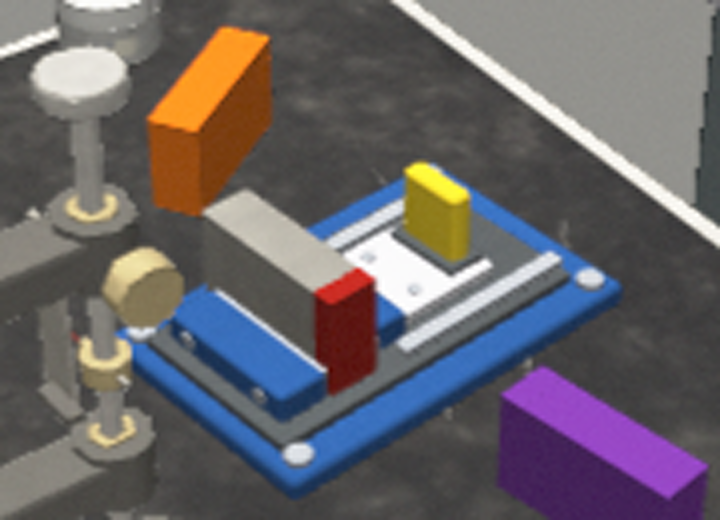

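```bash
python3 - <<'E'
import workcell
print([n for n in dir(workcell) if not n.startswith('__')])
try: print(workcell.hold_point_z)
except Exception as e: print(e)
E
```

```text
['MotionError', 'camera_model', 'find_in', 'get_state', 'hand_in', 'hold_point_z', 'read_camera', 'silhouettes']
0.0187
```

Request:
step_arm(targets=[[[0,0,0],[-0.3,-2.6,3.55],8.5],[[0,0,0],[-0.3,-2.6,3.55],8.5],[[0,0,0],[-0.3,-2.6,3.55],8.5],[[0,0,0],[-0.3,-2.6,3.55],8.5],[[0,0,0],[-0.3,-2.6,3.55],8.5],[[0,0,0],[-0.3,-2.6,3.55],8.5],[[0,0,0],[-0.3,-2.6,3.55],8.5],[[0,0,0],[-0.3,-2.6,3.55],8.5],[[0,0,0],[-0.3,-2.6,3.55],8.5],[[0,0,0],[-0.3,-2.6,3.55],8.5]])

```text
clock: 1.15
tcp_pos: [0.4184, 0.2239, 0.2613]
orientation: [0.702, 0.082, 0.702, -0.081]
wrist_force: [0.9, -0.0, -0.1]
finger_gap: 0.0851
```

Request:
step_arm(targets=[[[8,0,0],[0,0,0],8.5],[[8,0,0],[0,0,0],8.5],[[8,0,0],[0,0,0],8.5],[[8,0,0],[0,0,0],8.5],[[8,0,0],[0,0,0],8.5],[[8,0,0],[0,0,0],8.5],[[8,0,0],[0,0,0],8.5],[[8,0,0],[0,0,0],8.5],[[7.3,0,0],[0,0,0],8.5],[[0,0,0],[0,0,0],8.5]])

```text
clock: 2.15
tcp_pos: [0.4175, 0.2254, 0.2611]
orientation: [0.523, 0.475, 0.523, -0.476]
wrist_force: [0.1, 0.1, 0.4]
finger_gap: 0.0854
```

Request:
step_arm(targets=[[[0,0,0],[0,3,2],8.5],[[0,0,0],[0,3,2],8.5],[[0,0,0],[0,3,2],8.5],[[0,0,0],[0,2,2],8.5],[[0,0,0],[0,0,0],8.5],[[0,0,0],[0,0,0],8.5],[[0,0,0],[0,0,0],8.5],[[0,0,0],[0,0,0],8.5],[[0,0,0],[0,0,0],8.5],[[0,0,0],[0,0,0],8.5]])

```text
clock: 3.15
tcp_pos: [0.5343, 0.1569, 0.2616]
orientation: [0.524, 0.475, 0.524, -0.475]
wrist_force: [-0.0, 0.3, 0.4]
finger_gap: 0.0848
```

```bash
python3 - <<'E'
from h import *
s=get_state();print(s['tcp_pos'],s['joint_pos'].round(3))
np.save('s1.npy',np.r_[s['tcp_pos'],s['orientation']])
im=read_camera('wrist');cv2.imwrite('pics/c_wrist.png',im[:,:,::-1])
E
```

```text
[0.53434796 0.15686292 0.26160023] [0.141 0.271 0.062 1.362 0.    1.615]
```

View pics/c_wrist.png

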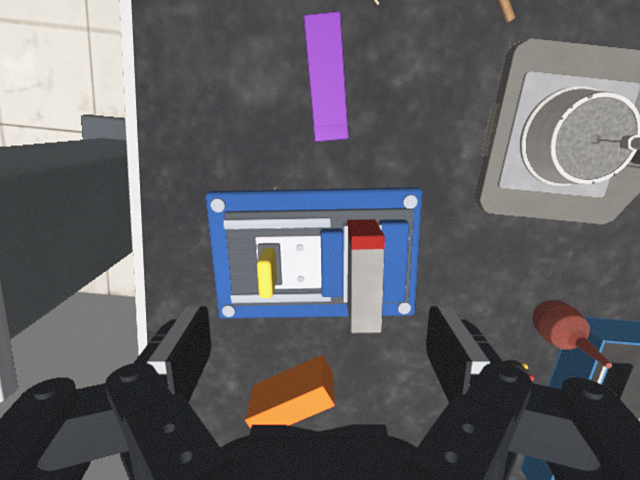

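```bash
python3 - <<'E'
from h import *
w=cv2.imread('pics/c_wrist.png')[:,:,::-1]
crop(w,200,180,240,160,3,'pics/d_wrist.png')
E
```

```text
(no output)
```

View pics/d_wrist.png

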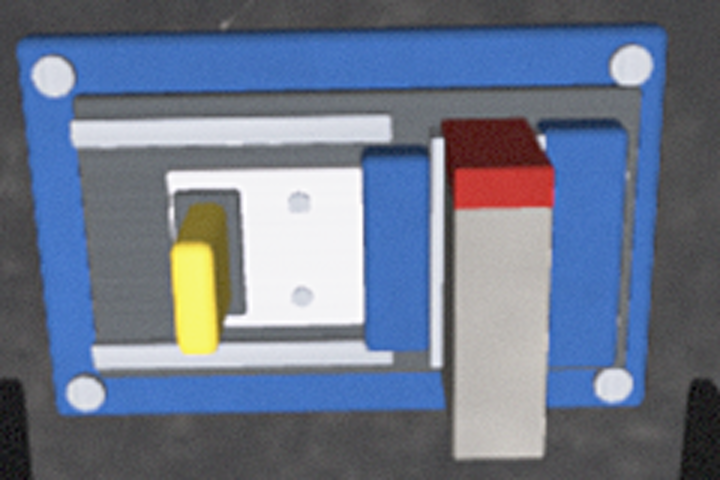

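```bash
cat > fit.py <<'E'
from h import *
from scipy.optimize import least_squares
s=np.load('s1.npy');cw=cam('wrist',{'tcp_pos':s[:3],'orientation':s[3:]});ct=cam('top');cs=cam('scene')
f=lambda L,k,o:[np.array(p)/k+np.array(o) for p in L]
W=lambda L:f(L,3,(200,180));T=lambda L:f(L,5,(260,200));S=lambda L:f(L,4,(240,160))
# order (+y,-x),(+y,+x),(-y,+x),(-y,-x)
scr=(W([(54,76),(631,66),(613,385),(86,394)]),T([(161,507),(122,105),(366,81),(412,481)]))
han=(W([(173,243),(211,240),(217,352),(180,354)]),T([(241,395),(237,367),(318,360),(321,388)]),S([(468,190),(449,202),(406,172),(425,163)]))
sla=(W([(454,168),(552,166),(545,458),(454,460)]),T([(167,208),(161,150),(368,130),(373,188)]),S([(375,275),(317,293),(205,212),(247,190)]))
C=(cw,ct,cs)
if __name__=='__main__':
  for n,o in (('scr',scr),('han',han),('sla',sla)):
    for i in range(4):
        X,e=tri([ray(C[j],o[j][i]) for j in range(len(o))]);print(n,i,X.round(4),np.round(e,4))
    # wrist-only with height
  for n,o,z in (('scr',scr,.02),('han',han,.074),('sla',sla,.08)):
    for j,nm in ((0,'wrist'),(1,'top')):
      P=np.array([onz(C[j],p,z) for p in o[j]]);d=P[1]+P[2]-P[0]-P[3];e=P[0]+P[1]-P[2]-P[3]
      print(n,nm,'centre',P.mean(0).round(4),'yaw',np.degrees(np.arctan2(d[1],d[0])).round(2),np.degrees(np.arctan2(-e[0],e[1])).round(2),'size',np.linalg.norm(d/2).round(4),np.linalg.norm(e/2).round(4))
E
python3 fit.py
```

```text
scr 0 [0.4294 0.1361 0.0125] [0.0014 0.0014]
scr 1 [0.6295 0.1603 0.0223] [0.001 0.001]
scr 2 [0.6446 0.037  0.0192] [0.0011 0.0011]
scr 3 [0.4439 0.0125 0.0153] [0.0019 0.0019]
han 0 [0.4808 0.0993 0.0731] [0.0028 0.0021 0.001 ]
han 1 [0.4936 0.1012 0.0723] [0.0018 0.0016 0.0009]
han 2 [0.4967 0.0635 0.071 ] [0.0028 0.0012 0.0024]
han 3 [0.4839 0.0618 0.0705] [0.0037 0.0014 0.0029]
sla 0 [0.5662 0.1359 0.0822] [0.0009 0.0008 0.0009]
sla 1 [0.596  0.1378 0.0844] [0.0023 0.0025 0.004 ]
sla 2 [0.6062 0.0411 0.0805] [0.003  0.0016 0.0029]
sla 3 [0.5779 0.0377 0.08  ] [0.0023 0.0006 0.0023]
scr wrist centre [0.5388 0.0872 0.02  ] yaw 6.64 6.64 size 0.2003 0.1235
scr top centre [0.5356 0.087  0.02  ] yaw 6.57 6.5 size 0.2024 0.124
han wrist centre [0.4916 0.0826 0.074 ] yaw 9.69 6.22 size 0.012 0.0385
han top centre [0.4871 0.081  0.074 ] yaw 7.62 5.6 size 0.0133 0.0381
sla wrist centre [0.5882 0.0875 0.08  ] yaw 6.92 7.22 size 0.0296 0.1002
sla top centre [0.5859 0.0877 0.08  ] yaw 5.88 6.41 size 0.0282 0.0989
```

Request:
step_arm(targets=[[[-1.1,0,0],[0,0,0],4.5],[[0,0,0],[1,-1.5,2],4.5],[[0,0,0],[1.5,-1.5,2],4.5],[[0,0,0],[2,-1.5,2],4.5],[[0,0,0],[2,-0.9,1],4.5],[[0,0,0],[2,0,0],4.5],[[0,0,0],[1.5,0,0],4.5],[[0,0,0],[1,0,0],4.5],[[0,0,0],[0,0,0],4.5],[[0,0,0],[0,0,0],4.5]])

```text
clock: 4.2
tcp_pos: [0.4894, 0.0807, 0.1517]
orientation: [0.528, 0.47, 0.528, -0.47]
wrist_force: [0.4, 0.1, 0.1]
finger_gap: 0.0448
```

```bash
python3 - <<'E'
from h import *
s=get_state();p=s['tcp_pos'];q=s['orientation'];M=R.from_quat(np.r_[q[1:],q[0]]).as_matrix()
print(p,M.round(3),s['joint_pos'].round(3));a=np.radians(6.6);u=np.array([np.cos(a),np.sin(a)]);n=np.array([-u[1],u[0]]);print(p[:2]@u,p[:2]@n)
im=read_camera('wrist');cv2.imwrite('pics/e_wrist.png',im[:,:,::-1])
E
```

```text
[0.48941366 0.08072952 0.15167224] [[ 0.     0.993  0.115]
 [ 0.     0.115 -0.993]
 [-1.     0.    -0.   ]] [ 1.000e-03  2.020e-01 -3.020e-01  1.067e+00  0.000e+00  1.457e+00]
0.4954490186618863 0.02394269323292087
```

View pics/e_wrist.png

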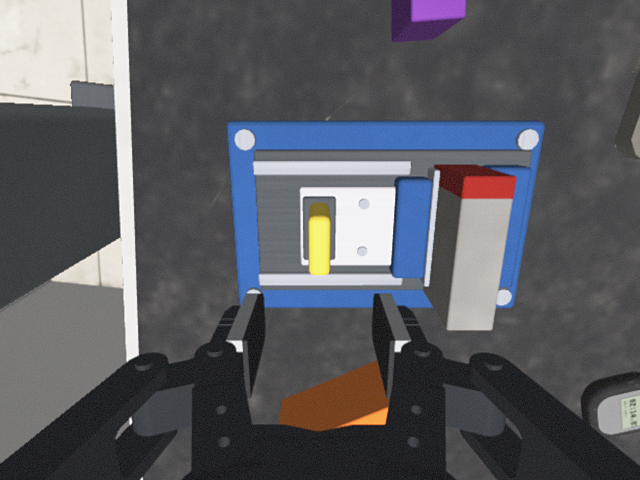

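Request:
step_arm(targets=[[[0,0,0],[2,0,0],4.5],[[0,0,0],[3,0,0],4.5],[[0,0,0],[2.5,0,0],4.5],[[0,0,0],[2,0,0],4.5],[[0,0,0],[1,0,0],4.5],[[0,0,0],[0,0,0],4.5],[[0,0,0],[0,0,0],1],[[0,0,0],[0,0,0],1],[[0,0,0],[0,0,0],1],[[0,0,0],[0,0,0],1]], force=25)

```text
clock: 5.25
tcp_pos: [0.4903, 0.0806, 0.0477]
orientation: [0.529, 0.471, 0.527, -0.47]
wrist_force: [-1.3, 0.2, 5.7]
finger_gap: 0.0136
```

Request:
step_arm(targets=[[[0,0,0],[0,-0.2,0],1],[[0,0,0],[0,-0.3,0],1],[[0,0,0],[0,-0.3,0],1],[[0,0,0],[0,-0.3,0],1],[[0,0,0],[0,-0.3,0],1],[[0,0,0],[0,-0.3,0],1],[[0,0,0],[0,-0.2,0],1],[[0,0,0],[0,0,0],1],[[0,0,0],[0,0,0],1],[[0,0,0],[0,0,0],1]])

```text
clock: 6.25
tcp_pos: [0.4732, 0.0787, 0.0477]
orientation: [0.529, 0.472, 0.527, -0.469]
wrist_force: [4.2, 2.2, 2.9]
finger_gap: 0.0134
```

```bash
python3 - <<'E'
from h import *
im=read_camera('wrist');cv2.imwrite('pics/f_wrist.png',im[:,:,::-1])
im=read_camera('top');crop(im,260,200,100,115,5,'pics/f_top.png')
s=get_state();print(s['tcp_pos'],s['wrist_force'])
E
```

```text
[0.47323461 0.07868322 0.04769332] [4.26368433 1.6328216  3.16383121]
```

View pics/f_wrist.png

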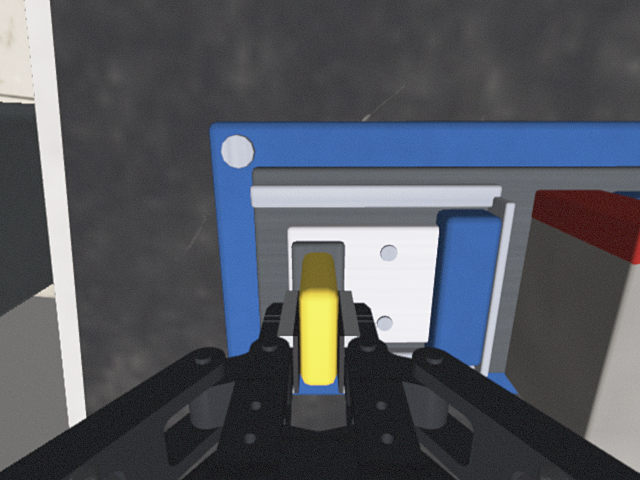

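Request:
step_arm(targets=[[[0,0,0],[0,0,0],4.5],[[0,0,0],[0,0,0],4.5],[[0,0,0],[-2,0,0],4.5],[[0,0,0],[-3,0,0],4.5],[[0,0,0],[-4,0,0],5],[[0,0,0],[-3,2,-1],7],[[0,0,0],[0,3,-2],7],[[0,0,0],[0,3,-2],7],[[0,0,0],[0,2.5,-2],7],[[0,0,0],[0,1,-0.7],7]])

```text
clock: 7.35
tcp_pos: [0.5769, 0.1698, 0.1655]
orientation: [0.528, 0.47, 0.528, -0.47]
wrist_force: [-0.7, -0.4, 0.3]
finger_gap: 0.07
```

Request:
step_arm(targets=[[[0,-7,0],[0,0,0],7],[[0,-7,0],[0,0,0],7],[[0,-7,0],[0,0,0],7],[[0,-8,0],[0,0,0],7],[[0,-8,0],[0,0,0],7],[[0,-8,0],[0,0,0],7],[[0,0,0],[0,0,0],7],[[0,0,0],[0,0,0],7],[[0,0,0],[0,0,0],7],[[0,0,0],[0,0,0],7]])

```text
clock: 8.35
tcp_pos: [0.5763, 0.1672, 0.1682]
orientation: [0.689, 0.257, 0.285, -0.615]
wrist_force: [0.2, 0.2, 0.3]
finger_gap: 0.0701
```

```bash
cat >> h.py <<'E'
a=np.radians(6.6);U=np.array([np.cos(a),np.sin(a),0]);N=np.array([-U[1],U[0],0]);Z=np.array([0,0,1.])
B=np.array([U,N,Z])
def st():
    s=get_state();q=s['orientation'];M=R.from_quat(np.r_[q[1:],q[0]]).as_matrix()
    print('t',round(s['clock'],2),'TCP along/lat/z',(B@s['tcp_pos']).round(4),'gap',round(s['finger_gap'],4),'F',s['wrist_force'].round(1))
    print('tool axes (cols) in clamp frame\n',(B@M).round(3),'\nq',s['joint_pos'].round(2));return s,B@M
E
python3 - <<'E'
from h import *
s,M=st()
np.save('s2.npy',np.r_[s['tcp_pos'],s['orientation']])
cv2.imwrite('pics/g_wrist.png',read_camera('wrist')[:,:,::-1])
E
```

```text
t 8.35 TCP along/lat/z [0.5917 0.0998 0.1682] gap 0.0701 F [0.2 0.2 0.3]
tool axes (cols) in clamp frame
 [[ 0.001  1.    -0.004]
 [-0.706 -0.002 -0.709]
 [-0.709  0.003  0.706]] 
q [ 0.48  0.66  0.21  1.46 -0.72  2.07]
```

View pics/g_wrist.png

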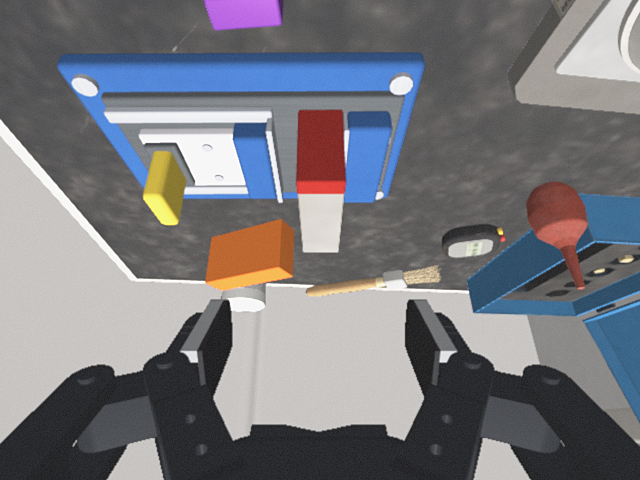

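```bash
python3 - <<'E'
from h import *
s=np.load('s2.npy');c=cam('wrist',{'tcp_pos':s[:3],'orientation':s[3:]})
for p,z in [((297,192),.08),((345,192),.08),((341,251),.08),((302,251),.08),((300,110),.02),((343,110),.02)]: print((B@onz(c,p,z)).round(4))
E
```

```text
[0.5795 0.0585 0.08  ]
[0.6096 0.0583 0.08  ]
[ 0.6116 -0.0277  0.08  ]
[ 0.5792 -0.0275  0.08  ]
[0.5806 0.0685 0.02  ]
[0.6098 0.0683 0.02  ]
```

Request:
step_arm(targets=[[[0,0,0],[0,0.3,-2.3],7],[[0,0,0],[2,0,0],6],[[0,0,0],[3,0,0],6],[[0,0,0],[3,0,0],6],[[0,0,0],[2.5,0,0],6],[[0,0,0],[2,0,0],6],[[0,0,0],[1,0,0],6],[[0,0,0],[0.7,0,0],6],[[0,0,0],[0,0,0],6],[[0,0,0],[0,0,0],6]])

```text
clock: 9.4
tcp_pos: [0.5889, 0.0853, 0.0505]
orientation: [0.69, 0.255, 0.285, -0.614]
wrist_force: [1.1, 0.5, -0.3]
finger_gap: 0.0602
```

```bash
python3 - <<'E'
from h import *
s,M=st()
cv2.imwrite('pics/i_scene.png',read_camera('scene')[:,:,::-1])
cv2.imwrite('pics/i_wrist.png',read_camera('wrist')[:,:,::-1])
E
```

```text
t 9.4 TCP along/lat/z [0.5948 0.017  0.0505] gap 0.0602 F [ 1.1  0.5 -0.3]
tool axes (cols) in clamp frame
 [[ 0.001  1.    -0.001]
 [-0.707 -0.    -0.707]
 [-0.707  0.001  0.707]] 
q [ 0.36  0.68 -0.07  1.06 -0.76  1.91]
```

View pics/i_scene.png

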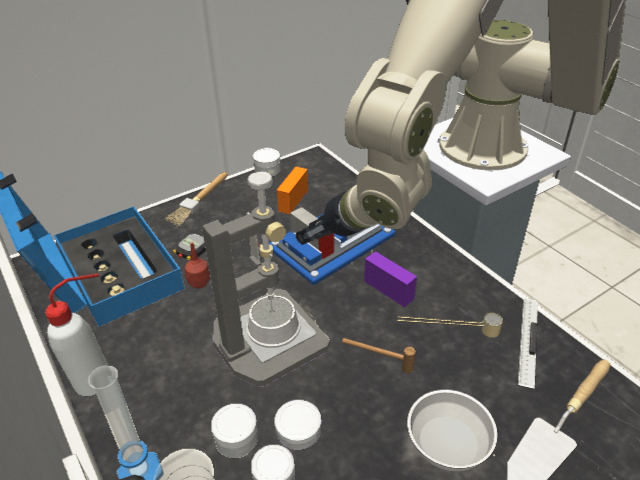

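View pics/i_wrist.png

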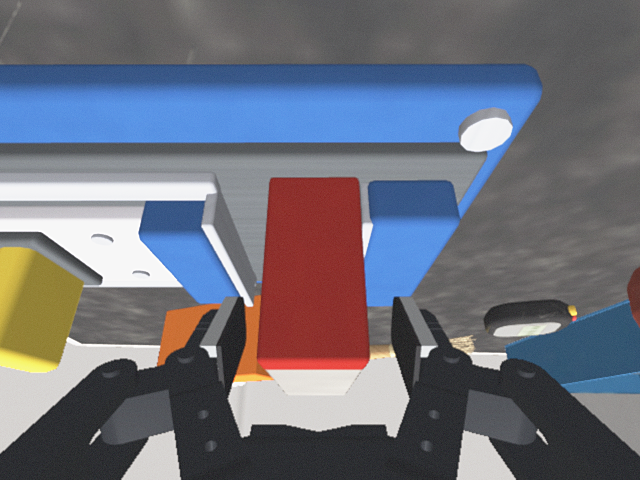

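Request:
step_arm(targets=[[[0,0,0],[0,0,0],2.5],[[0,0,0],[0,0,0],2.5],[[0,0,0],[0,0,0],2.5],[[0,0,0],[0,0,0],2.5],[[0,0,0],[0,0,0],2.5],[[0,0,0],[-0.2,0,0.2],2.5],[[0,0,0],[-0.3,0,0.3],2.5],[[0,0,0],[-0.5,0,0.5],2.5],[[0,0,0],[-0.5,0,0.5],2.5],[[0,0,0],[0,0,0],2.5]], force=70)

```text
clock: 10.5
tcp_pos: [0.5891, 0.085, 0.0721]
orientation: [0.69, 0.256, 0.285, -0.614]
wrist_force: [0.3, -0.1, -4.5]
finger_gap: 0.0293
```

```bash
python3 - <<'E'
from h import *
s,M=st()
cv2.imwrite('pics/j_wrist.png',read_camera('wrist')[:,:,::-1])
E
```

```text
t 10.5 TCP along/lat/z [0.595  0.0167 0.0721] gap 0.0293 F [ 0.3 -0.1 -4.5]
tool axes (cols) in clamp frame
 [[ 0.001  1.    -0.002]
 [-0.707 -0.001 -0.707]
 [-0.707  0.002  0.707]] 
q [ 0.36  0.66 -0.05  1.1  -0.76  1.91]
```

View pics/j_wrist.png

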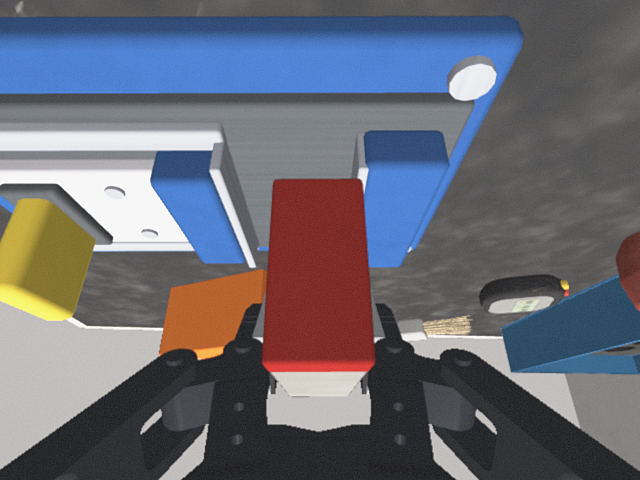

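Request:
step_arm(targets=[[[0,0,0],[-1,0,1],2.5],[[0,0,0],[-1.5,0,1.5],2.5],[[0,0,0],[-2,0,2],2.5],[[0,0,0],[-2,0,2],2.5],[[0,0,0],[-1.7,0,1.7],2.5],[[0,0,0],[-1,0,1],2.5],[[0,2,0],[0,0,0],2.5],[[0,4,0],[0,0,0],2.5],[[0,6,0],[0,0,0],2.5],[[0,8,0],[0,0,0],2.5]])

```text
clock: 11.55
tcp_pos: [0.5876, 0.0861, 0.2002]
orientation: [0.629, 0.358, 0.404, -0.56]
wrist_force: [-0.3, -1.1, -5.5]
finger_gap: 0.029
```

Request:
step_arm(targets=[[[0,8,0],[0,0,0],2.5],[[0,8,0],[0,0,0],2.5],[[0,8,0],[0,0,0],2.5],[[0,8,0],[0,0,0],2.5],[[0,8,0],[0,0,0],2.5],[[0,8,0],[0,0,0],2.5],[[0,8,0],[0,0,0],2.5],[[0,8,0],[0,0,0],2.5],[[0,4,0],[0,0,0],2.5],[[0,2,0],[0,0,0],2.5]])

```text
clock: 12.55
tcp_pos: [0.5878, 0.0829, 0.199]
orientation: [0.284, 0.615, 0.69, -0.256]
wrist_force: [0.4, 0.3, -4.8]
finger_gap: 0.0294
```

Request:
step_arm(targets=[[[0,0,0],[0,0,0],2.5],[[0,0,0],[0,0,0],2.5],[[0,0,0],[0,0,0],2.5],[[0,0,0],[0,0,0],2.5],[[0,0,0],[0,0,0],2.5],[[0,0,0],[0,0,0],2.5],[[0,0,0],[0,0,0],2.5],[[0,0,0],[0,0,0],2.5],[[0,0,0],[0,0,0],2.5],[[0,0,0],[0,0,0],2.5]])

```text
clock: 13.55
tcp_pos: [0.5883, 0.0848, 0.2009]
orientation: [0.286, 0.615, 0.69, -0.255]
wrist_force: [0.2, -0.2, -3.5]
finger_gap: 0.0291
```

```bash
python3 - <<'E'
from h import *
s,M=st()
np.save('s3.npy',np.r_[s['tcp_pos'],s['orientation']])
cv2.imwrite('pics/k_wrist.png',read_camera('wrist')[:,:,::-1])
cv2.imwrite('pics/k_scene.png',read_camera('scene')[:,:,::-1])
cv2.imwrite('pics/k_top.png',read_camera('top')[:,:,::-1])
E
```

```text
t 13.55 TCP along/lat/z [0.5942 0.0166 0.2009] gap 0.0291 F [ 0.2 -0.2 -3.5]
tool axes (cols) in clamp frame
 [[ 0.     1.    -0.   ]
 [ 0.707 -0.001 -0.707]
 [-0.707 -0.    -0.707]] 
q [-0.33  0.58  0.13  1.53  0.69  0.98]
```

View pics/k_wrist.png

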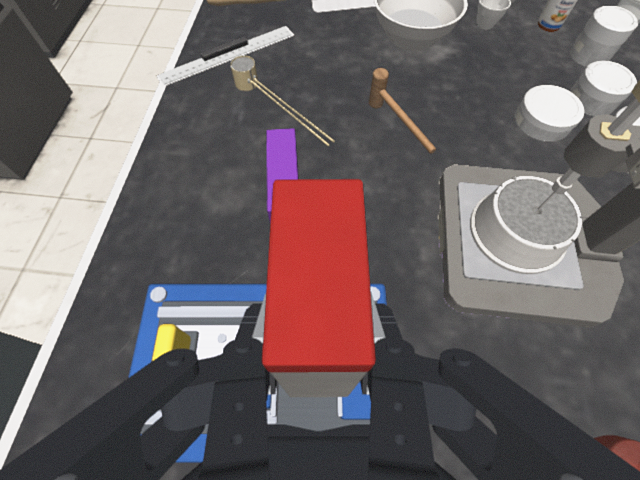

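View pics/k_scene.png

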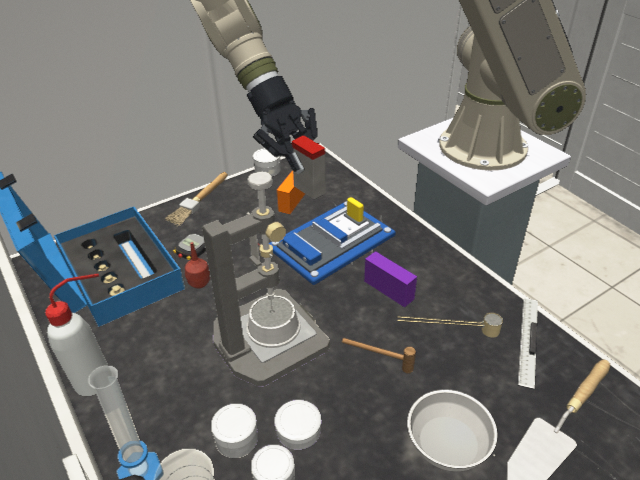

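```bash
python3 - <<'E'
from h import *
w=cv2.imread('pics/k_wrist.png');crop(w[:,:,::-1],240,160,160,250,3,'pics/k_crop.png') if 0 else cv2.imwrite('pics/k_crop.png',cv2.resize(w[165:400,240:400],None,fx=2.5,fy=2.5,interpolation=cv2.INTER_CUBIC))
hsv=cv2.cvtColor(w,cv2.COLOR_BGR2HSV);m=((hsv[...,0]<8)|(hsv[...,0]>172))&(hsv[...,1]>150)&(hsv[...,2]>60)
m=m.astype(np.uint8);m[:, :240]=0;m[:,400:]=0;m[:170]=0
n,l,stt,_=cv2.connectedComponentsWithStats(m);i=1+stt[1:,4].argmax();cn=max(cv2.findContours((l==i).astype(np.uint8),0,2)[0],key=cv2.contourArea)
print(stt[i]);ap=cv2.approxPolyDP(cv2.convexHull(cn),6,True)[:,0];print(ap.tolist())
E
```

```text
[  262   179   114   193 19461]
[[360, 180], [374, 363], [369, 370], [270, 371], [262, 350], [273, 184]]
```

View pics/k_crop.png

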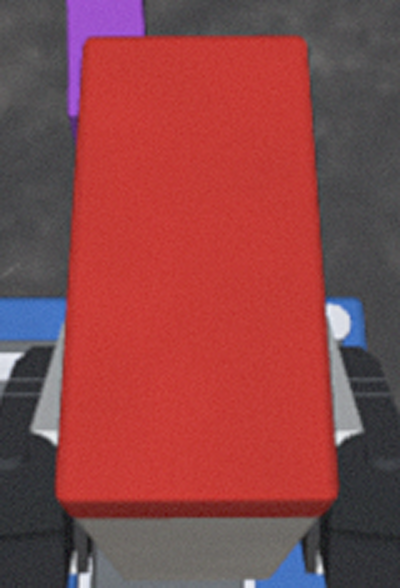

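```bash
python3 - <<'E'
from h import *
s=np.load('s3.npy');c=cam('wrist',{'tcp_pos':s[:3],'orientation':s[3:]});K,Rc,pc=c
# slab frame approx: a=along, up image = far(+lat)
img=np.array([(84,37),(305,37),(337,498),(56,498)])/2.5+np.array([240,165])
obj=np.array([(-15,30,0),(15,30,0),(15,-30,0),(-15,-30,0)],float)/1000 # x along, y lat, z up (top face centre)
ok,rv,tv=cv2.solvePnP(obj,img,K,None,flags=cv2.SOLVEPNP_ITERATIVE)
Rm=B@Rc@cv2.Rodrigues(rv)[0];X=B@(Rc@tv[:,0]+pc)
print('top-face centre',X.round(4),'TCP',(B@s[:3]).round(4));print(Rm.round(3))
pr=cv2.projectPoints(obj,rv,tv,K,None)[0][:,0];print((pr-img).round(1))
E
```

```text
top-face centre [0.5949 0.016  0.2517] TCP [0.5942 0.0166 0.2009]
[[ 1.    -0.004  0.007]
 [ 0.004  1.    -0.005]
 [-0.007  0.005  1.   ]]
[[ 0.1 -0.1]
 [ 0.   0. ]
 [-0.  -0.2]
 [-0.   0.2]]
```

Request:
step_arm(targets=[[[0,0,0],[0.6,-0.5,-0.6],2.5],[[0,0,0],[1,0,1],2.5],[[0,0,0],[1.5,0,1.5],2.5],[[0,0,0],[1.5,0,1.5],2.5],[[0,0,0],[1.5,0,1.5],2.5],[[0,0,0],[1.5,0,1.5],2.5],[[0,0,0],[1,0,1],2.5],[[0,0,0],[0.5,0,0.5],2.5],[[0,0,0],[0.2,0,0.2],2.5],[[0,0,0],[0,0,0],2.5]])

```text
clock: 14.7
tcp_pos: [0.5825, 0.0928, 0.078]
orientation: [0.286, 0.615, 0.69, -0.254]
wrist_force: [-0.1, 0.2, -4.5]
finger_gap: 0.0294
```

```bash
python3 - <<'E'
from h import *
s,M=st()
cv2.imwrite('pics/l_wrist.png',read_camera('wrist')[:,:,::-1])
crop(read_camera('scene'),220,60,200,150,4,'pics/l_scene.png')
crop(read_camera('top'),260,190,120,115,5,'pics/l_top.png')
E
```

```text
t 14.7 TCP along/lat/z [0.5893 0.0252 0.078 ] gap 0.0294 F [-0.1  0.2 -4.5]
tool axes (cols) in clamp frame
 [[ 0.     1.    -0.   ]
 [ 0.707 -0.    -0.707]
 [-0.707  0.    -0.707]] 
q [-0.32  0.66 -0.04  1.27  0.7   0.99]
```

View pics/l_wrist.png

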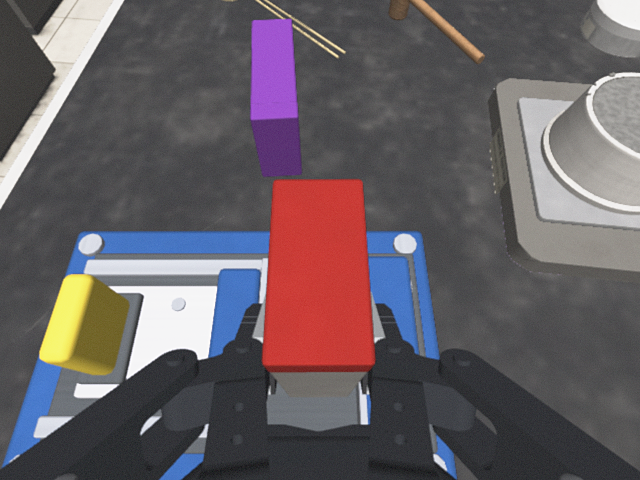

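View pics/l_top.png

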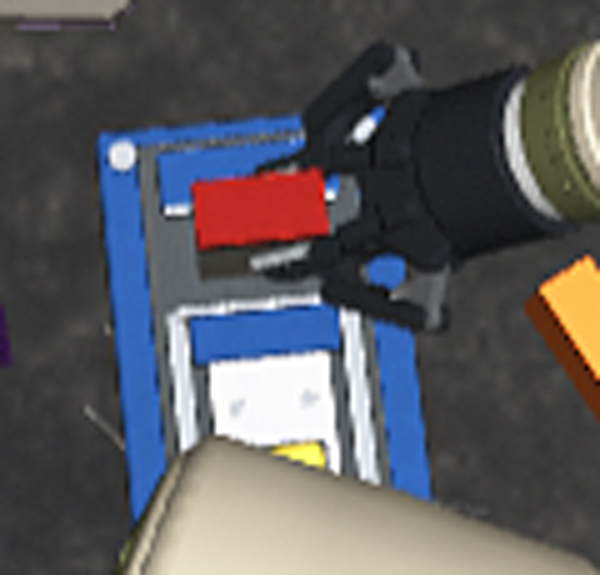

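View pics/l_scene.png

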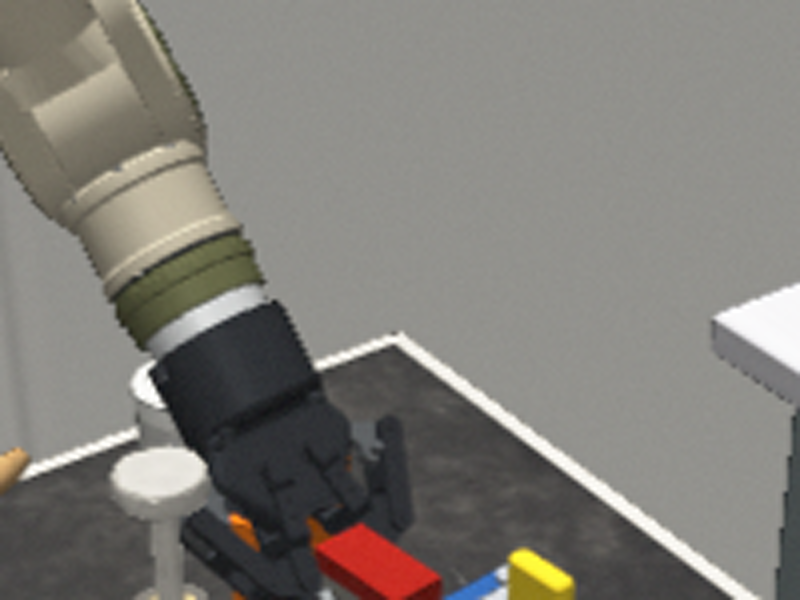

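Request:
step_arm(targets=[[[0,0,0],[0.2,0,0.2],2.5],[[0,0,0],[0.15,0,0.15],2.5],[[0,0,0],[0.1,0,0.1],2.5],[[0,0,0],[0.05,0,0.05],2.5],[[0,0,0],[0.05,0,0.05],2.5],[[0,0,0],[0.03,0,0.03],2.5],[[0,0,0],[0.02,0,0.02],2.5],[[0,0,0],[0,0,0],2.5],[[0,0,0],[0,0,0],2.5],[[0,0,0],[0,0,0],2.5]])

```text
clock: 15.85
tcp_pos: [0.5824, 0.0927, 0.0695]
orientation: [0.286, 0.615, 0.69, -0.255]
wrist_force: [-0.2, 0.4, -4.9]
finger_gap: 0.0289
```

Not touching yet (still carrying its weight); ease down further.

Request:
step_arm(targets=[[[0,0,0],[0.04,0,0.04],2.5],[[0,0,0],[0,0,0],2.5],[[0,0,0],[0.04,0,0.04],2.5],[[0,0,0],[0,0,0],2.5],[[0,0,0],[0.03,0,0.03],2.5],[[0,0,0],[0,0,0],2.5],[[0,0,0],[0,0,0],2.5],[[0,0,0],[0,0,0],2.5],[[0,0,0],[0,0,0],2.5],[[0,0,0],[0,0,0],2.5]])

```text
clock: 16.85
tcp_pos: [0.5824, 0.0927, 0.0679]
orientation: [0.286, 0.615, 0.69, -0.255]
wrist_force: [1.0, -0.2, -5.1]
finger_gap: 0.0294
```

Request:
step_arm(targets=[[[0,0,0],[0.04,0,0.04],2.5],[[0,0,0],[0,0,0],2.5],[[0,0,0],[0.04,0,0.04],2.5],[[0,0,0],[0,0,0],2.5],[[0,0,0],[0.03,0,0.03],2.5],[[0,0,0],[0,0,0],2.5],[[0,0,0],[0,0,0],2.5],[[0,0,0],[0,0,0],2.5],[[0,0,0],[0,0,0],2.5],[[0,0,0],[0,0,0],2.5]])

```text
clock: 17.85
tcp_pos: [0.5825, 0.0927, 0.0674]
orientation: [0.285, 0.615, 0.69, -0.254]
wrist_force: [-2.8, -3.4, 5.6]
finger_gap: 0.0292
```

Request:
step_arm(targets=[[[0,0,0],[-0.04,0,-0.04],2.5],[[0,0,0],[0,0,0],2.8],[[0,0,0],[0,0,0],3.0],[[0,0,0],[0,0,0],3.2],[[0,0,0],[0,0,0],3.4],[[0,0,0],[0,0,0],3.6],[[0,0,0],[0,0,0],4.0],[[0,0,0],[0,0,0],4.5],[[0,0,0],[0,0,0],4.5],[[0,0,0],[0,0,0],4.5]], force=20)

```text
clock: 18.85
tcp_pos: [0.5824, 0.0927, 0.0669]
orientation: [0.286, 0.615, 0.69, -0.255]
wrist_force: [0.3, -0.3, 0.4]
finger_gap: 0.0451
```

```bash
python3 - <<'E'
from h import *
s,M=st()
np.save('s4.npy',np.r_[s['tcp_pos'],s['orientation']])
cv2.imwrite('pics/m_wrist.png',read_camera('wrist')[:,:,::-1])
crop(read_camera('top'),260,190,120,115,5,'pics/m_top.png')
E
```

```text
t 18.85 TCP along/lat/z [0.5892 0.0252 0.0669] gap 0.0451 F [ 0.3 -0.3  0.4]
tool axes (cols) in clamp frame
 [[ 0.     1.    -0.   ]
 [ 0.707 -0.    -0.707]
 [-0.707  0.    -0.707]] 
q [-0.32  0.67 -0.05  1.25  0.7   0.99]
```

View pics/m_wrist.png

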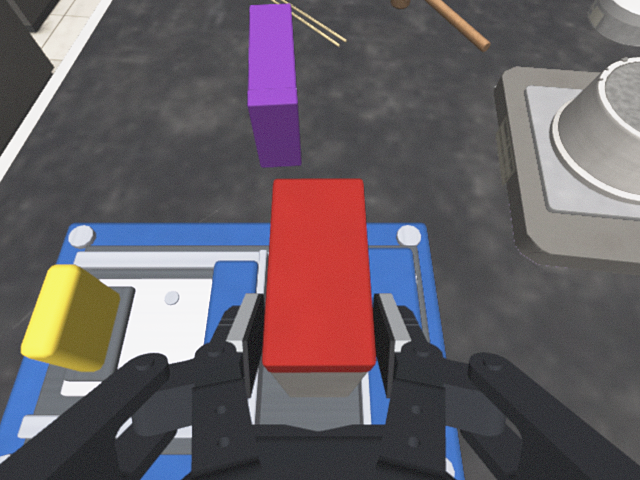

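View pics/m_top.png

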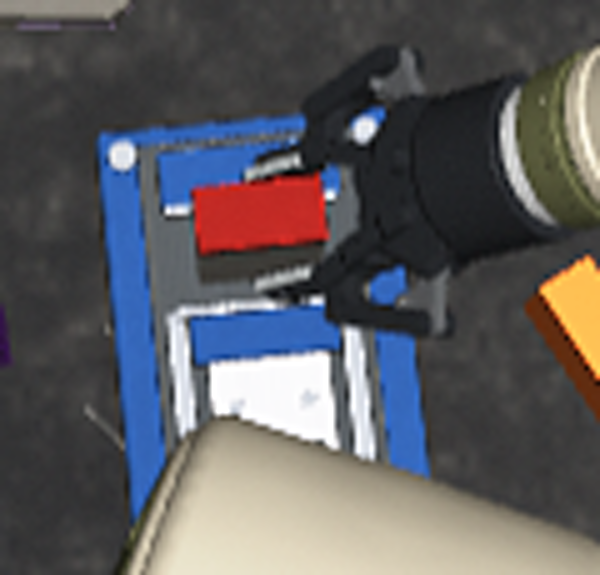

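Request:
step_arm(targets=[[[0,0,0],[-0.5,0,0],5],[[0,0,0],[-1,0,0],5.5],[[0,0,0],[-2,0,0],6],[[0,0,0],[-3,0,0],6],[[0,0,0],[-3.5,0,0],6],[[0,0,0],[-3,0,0],6],[[0,0,0],[-2,0,0],4.5],[[0,0,0],[0,-3,0],4.5],[[0,0,0],[0,-4,0],4.5],[[0,0,0],[0,-4,0],4.5]])

```text
clock: 19.95
tcp_pos: [0.4844, -0.0261, 0.1733]
orientation: [0.286, 0.615, 0.689, -0.254]
wrist_force: [-0.5, -0.8, 0.4]
finger_gap: 0.0449
```

Request:
step_arm(targets=[[[0,-7,0],[0,0,0],4.5],[[0,-8,0],[0,0,0],4.5],[[0,-8,0],[0,0,0],4.5],[[0,-8,0],[0,0,0],4.5],[[0,-8,0],[0,0,0],4.5],[[0,-6,0],[0,0,0],4.5],[[0,0,0],[0,0,-3],4.5],[[0,0,0],[0,0,-4],4.5],[[0,0,0],[0,0,-3],4.5],[[0,0,0],[0,0,0],4.5]])

```text
clock: 20.95
tcp_pos: [0.4731, 0.0766, 0.1738]
orientation: [0.529, 0.47, 0.529, -0.469]
wrist_force: [-0.5, -0.4, -0.5]
finger_gap: 0.0448
```

```bash
python3 - <<'E'
from h import *
s,M=st()
np.save('s5.npy',np.r_[s['tcp_pos'],s['orientation']])
cv2.imwrite('pics/n_wrist.png',read_camera('wrist')[:,:,::-1])
E
```

```text
t 20.95 TCP along/lat/z [0.4787 0.0217 0.1738] gap 0.0448 F [-0.5 -0.4 -0.5]
tool axes (cols) in clamp frame
 [[ 0.     1.     0.004]
 [ 0.001  0.004 -1.   ]
 [-1.     0.    -0.001]] 
q [-0.01  0.16 -0.3   1.11  0.    1.44]
```

View pics/n_wrist.png

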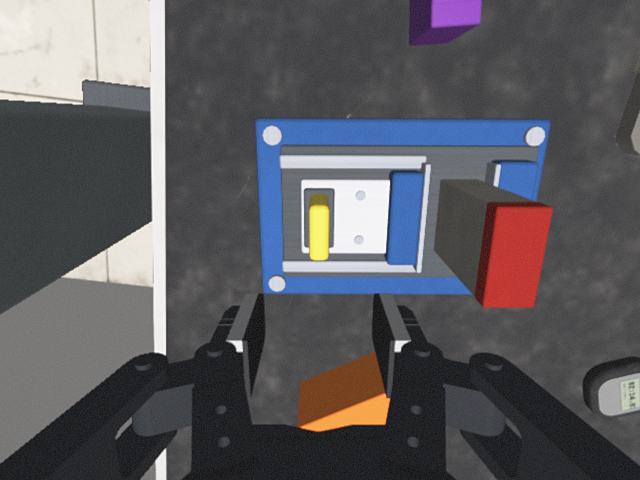

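Request:
step_arm(targets=[[[0,0,0],[2,0,-0.2],4.5],[[0,0,0],[3,0,0],4.5],[[0,0,0],[3,0,0],4.5],[[0,0,0],[2.5,0,0],4.5],[[0,0,0],[1.5,0,0],4.5],[[0,0,0],[0.6,0,0],4.5],[[0,0,0],[0,0,0],1],[[0,0,0],[0,0,0],1],[[0,0,0],[0,0,0],1],[[0,0,0],[0,0,0],1]], force=25)

```text
clock: 22.0
tcp_pos: [0.4743, 0.0755, 0.0479]
orientation: [0.528, 0.471, 0.527, -0.471]
wrist_force: [-0.4, -2.3, 3.7]
finger_gap: 0.0135
```

Request:
step_arm(targets=[[[0,0,0],[0,0.2,0],1],[[0,0,0],[0,0.2,0],1],[[0,0,0],[0,0.2,0],1],[[0,0,0],[0,0.2,0],1],[[0,0,0],[0,0.15,0],1],[[0,0,0],[0,0.1,0],1],[[0,0,0],[0,0.1,0],1],[[0,0,0],[0,0.1,0],1],[[0,0,0],[0,0.1,0],1],[[0,0,0],[0,0.1,0],1]])

```text
clock: 23.0
tcp_pos: [0.4868, 0.077, 0.0479]
orientation: [0.528, 0.47, 0.528, -0.472]
wrist_force: [-8.8, -6.1, 10.9]
finger_gap: 0.0132
```

```bash
python3 - <<'E'
from h import *
s,M=st()
cv2.imwrite('pics/o_wrist.png',read_camera('wrist')[:,:,::-1])
E
```

```text
t 23.0 TCP along/lat/z [0.4924 0.0205 0.0479] gap 0.0132 F [-8.8 -6.1 10.9]
tool axes (cols) in clamp frame
 [[-0.002  1.    -0.001]
 [-0.002 -0.001 -1.   ]
 [-1.    -0.002  0.002]] 
q [-0.    0.3  -0.46  0.82 -0.    1.45]
```

View pics/o_wrist.png

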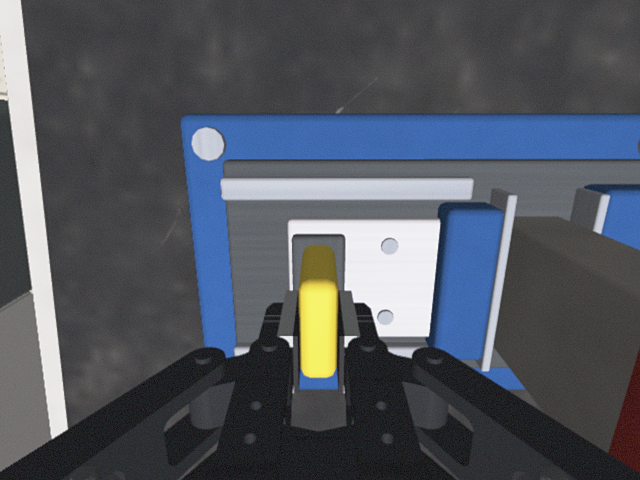

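Request:
step_arm(targets=[[[0,0,0],[0,0.05,0],1],[[0,0,0],[0,0.05,0],1],[[0,0,0],[0,0.05,0],1],[[0,0,0],[0,0.05,0],1],[[0,0,0],[0,0.05,0],1],[[0,0,0],[0,0.05,0],1],[[0,0,0],[0,0.05,0],1],[[0,0,0],[0,0,0],1],[[0,0,0],[0,0,0],1],[[0,0,0],[0,0,0],1]])

```text
clock: 24.05
tcp_pos: [0.4897, 0.0773, 0.0479]
orientation: [0.528, 0.469, 0.528, -0.472]
wrist_force: [-8.1, -6.6, 11.1]
finger_gap: 0.0133
```

```bash
python3 - <<'E'
from h import *
s,M=st();print(B@s['wrist_force'])
E
```

```text
t 24.05 TCP along/lat/z [0.4954 0.0205 0.0479] gap 0.0133 F [-8.1 -6.6 11.1]
tool axes (cols) in clamp frame
 [[-0.003  1.    -0.001]
 [-0.002 -0.001 -1.   ]
 [-1.    -0.003  0.002]] 
q [-0.    0.3  -0.45  0.82 -0.    1.45]
[-8.83901515 -5.63925687 11.05807342]
```

Request:
step_arm(targets=[[[0,0,0],[0,0.05,0],1],[[0,0,0],[0,0.05,0],1],[[0,0,0],[0,0.05,0],1],[[0,0,0],[0,0,0],1],[[0,0,0],[0,0.05,0],1],[[0,0,0],[0,0,0],1],[[0,0,0],[0,0,0],1],[[0,0,0],[0,0,0],1],[[0,0,0],[0,0,0],1],[[0,0,0],[0,0,0],1]])

```text
clock: 25.05
tcp_pos: [0.4913, 0.0775, 0.0479]
orientation: [0.528, 0.469, 0.528, -0.472]
wrist_force: [-8.7, -5.3, 12.1]
finger_gap: 0.0135
```

```bash
python3 - <<'E'
from h import *
s,M=st();print(B@s['wrist_force'])
cv2.imwrite('pics/p_wrist.png',read_camera('wrist')[:,:,::-1])
E
```

```text
t 25.05 TCP along/lat/z [0.4969 0.0205 0.0479] gap 0.0135 F [-8.7 -5.3 12.1]
tool axes (cols) in clamp frame
 [[-0.003  1.    -0.001]
 [-0.002 -0.001 -1.   ]
 [-1.    -0.003  0.002]] 
q [-0.    0.3  -0.45  0.82 -0.    1.45]
[-9.2278431  -4.27509268 12.130374  ]
```

View pics/p_wrist.png

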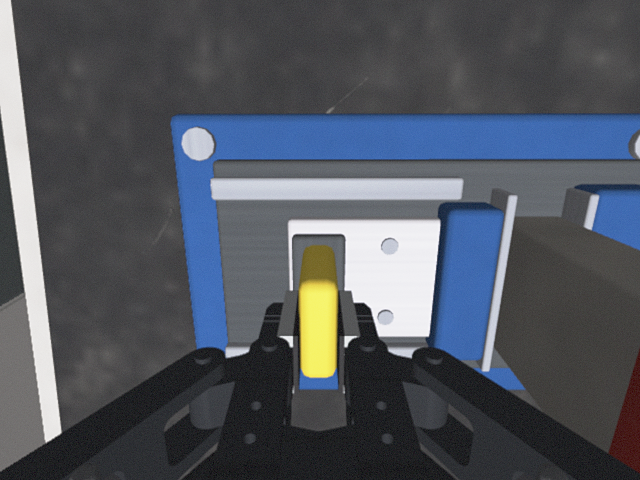

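Request:
step_arm(targets=[[[0,0,0],[0,0.05,0],1],[[0,0,0],[0,0.05,0],1],[[0,0,0],[0,0.05,0],1],[[0,0,0],[0,0,0],1],[[0,0,0],[0,0.05,0],1],[[0,0,0],[0,0,0],1],[[0,0,0],[0,0,0],1],[[0,0,0],[0,0,0],1],[[0,0,0],[0,0,0],1],[[0,0,0],[0,0,0],1]])

```text
clock: 26.1
tcp_pos: [0.4913, 0.0775, 0.0478]
orientation: [0.527, 0.468, 0.529, -0.473]
wrist_force: [-14.6, -7.0, 17.9]
finger_gap: 0.0138
```

```bash
python3 - <<'E'
from h import *
s,M=st();print(B@s['wrist_force'])
E
```

```text
t 26.1 TCP along/lat/z [0.4969 0.0205 0.0478] gap 0.0138 F [-14.6  -7.   17.9]
tool axes (cols) in clamp frame
 [[-0.007  1.    -0.001]
 [-0.002 -0.001 -1.   ]
 [-1.    -0.007  0.002]] 
q [-0.    0.31 -0.44  0.83 -0.    1.45]
[-15.28708908  -5.28756893  17.92672496]
```

Request:
step_arm(targets=[[[0,0,0],[0,0.05,0],1],[[0,0,0],[0,0.05,0],1],[[0,0,0],[0,0,0],1],[[0,0,0],[0,0,0],1],[[0,0,0],[0,0,0],1],[[0,0,0],[0,0,0],1],[[0,0,0],[0,0,0],1],[[0,0,0],[0,0,0],1],[[0,0,0],[0,0,0],1],[[0,0,0],[0,0,0],1]])

```text
clock: 27.1
tcp_pos: [0.4913, 0.0775, 0.0478]
orientation: [0.526, 0.468, 0.529, -0.473]
wrist_force: [-17.9, -7.0, 20.5]
finger_gap: 0.0133
```

```bash
python3 - <<'E'
from h import *
s,M=st();print(B@s['wrist_force'])
E
```

```text
t 27.1 TCP along/lat/z [0.4969 0.0205 0.0478] gap 0.0133 F [-17.9  -7.   20.5]
tool axes (cols) in clamp frame
 [[-0.009  1.    -0.001]
 [-0.002 -0.001 -1.   ]
 [-1.    -0.009  0.002]] 
q [-0.    0.31 -0.44  0.83 -0.    1.45]
[-18.54051675  -4.8618583   20.52258801]
```

Request:
step_arm(targets=[[[0,0,0],[0,0,0],4],[[0,0,0],[0,0,0],4],[[0,0,0],[0,0,0],4],[[0,0,0],[-2,0,0],4],[[0,0,0],[-3,0,0],4],[[0,0,0],[-4,0,0],4],[[0,0,0],[-4,0,0],4],[[0,0,0],[-3,0,0],4],[[0,0,0],[0,0,0],4],[[0,0,0],[0,0,0],4]])

```text
clock: 28.1
tcp_pos: [0.4973, 0.0789, 0.2074]
orientation: [0.528, 0.471, 0.527, -0.47]
wrist_force: [-0.5, -0.4, -1.3]
finger_gap: 0.0399
```

```bash
python3 - <<'E'
from h import *
s,M=st()
np.save('s6.npy',np.r_[s['tcp_pos'],s['orientation']])
cv2.imwrite('pics/q_wrist.png',read_camera('wrist')[:,:,::-1])
i=read_camera('scene');cv2.imwrite('pics/q_scene_full.png',i[:,:,::-1]);crop(i,240,120,180,150,4,'pics/q_scene.png')
cv2.imwrite('pics/q_top.png',read_camera('top')[:,:,::-1])
E
```

```text
t 28.1 TCP along/lat/z [0.5031 0.0212 0.2074] gap 0.0399 F [-0.5 -0.4 -1.3]
tool axes (cols) in clamp frame
 [[ 0.002  1.    -0.   ]
 [ 0.    -0.    -1.   ]
 [-1.     0.002 -0.   ]] 
q [-0.    0.18 -0.18  1.2   0.    1.45]
```

View pics/q_wrist.png

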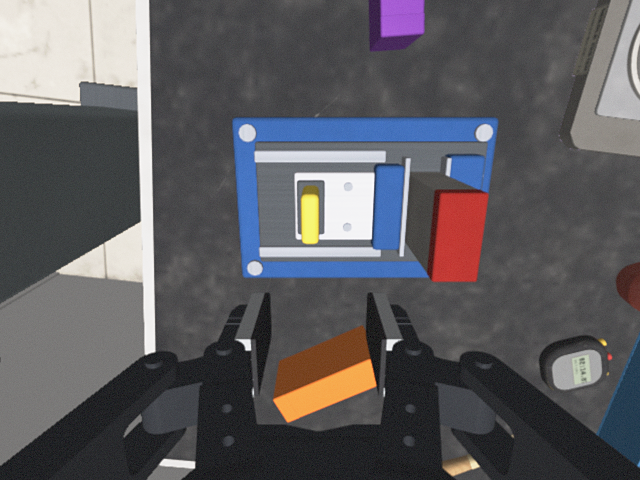

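View pics/q_scene.png

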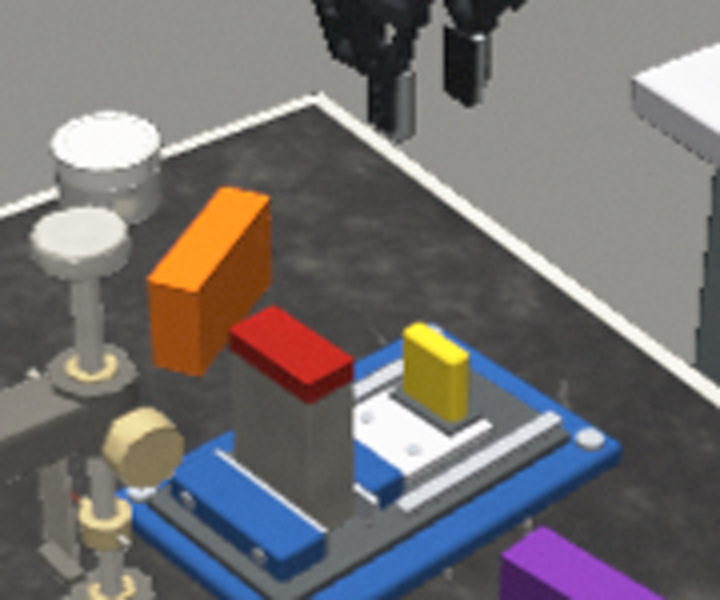

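View pics/q_top.png

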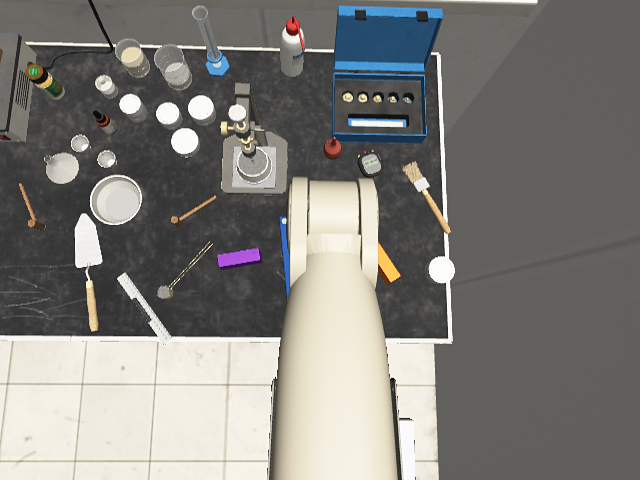

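```bash
python3 - <<'E'
from h import *
w=cv2.imread('pics/q_wrist.png')[:,:,::-1];crop(w,370,140,135,150,4,'pics/q_crop.png')
E
```

```text
(no output)
```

View pics/q_crop.png

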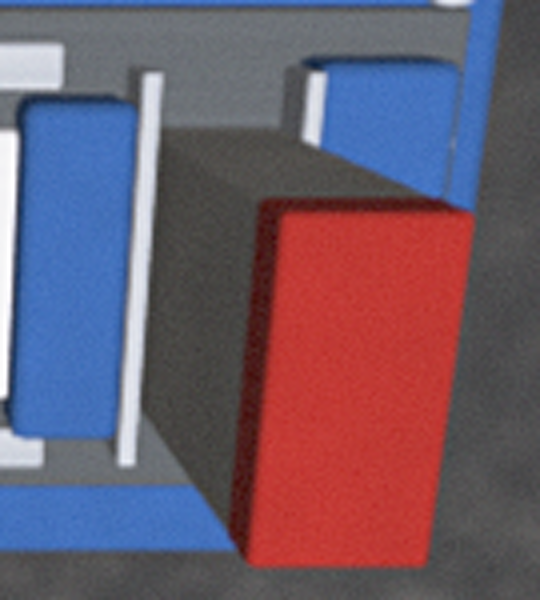

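```bash
python3 - <<'E'
from h import *
s=np.load('s6.npy');c=cam('wrist',{'tcp_pos':s[:3],'orientation':s[3:]});K,Rc,pc=c
f=lambda p:np.array(p)/4+np.array([370,140])
for n,p,z in [('slide face +y',(162,73),.038),('slide face -y',(135,466),.038),('fixed face +y',(304,71),.038)]: print(n,(B@onz(c,f(p),z)).round(4))
img=np.array([f(p) for p in [(282,211),(474,213),(428,566),(248,566)]])
obj=np.array([(-15,30,0),(15,30,0),(15,-30,0),(-15,-30,0)],float)/1000
ok,rv,tv=cv2.solvePnP(obj,img,K,None)
Rm=B@Rc@cv2.Rodrigues(rv)[0];print((B@(Rc@tv[:,0]+pc)).round(4));print(Rm.round(3))
P=np.array([B@onz(c,p,.12) for p in img]);print(P.round(4),P.mean(0))
E
```

```text
slide face +y [0.5794 0.0668 0.038 ]
slide face -y [ 0.5798 -0.0186  0.038 ]
fixed face +y [0.6083 0.0672 0.038 ]
[0.5957 0.0233 0.1172]
[[ 1.     0.001 -0.015]
 [-0.001  1.     0.019]
 [ 0.015 -0.019  1.   ]]
[[ 0.5796  0.054   0.12  ]
 [ 0.6093  0.0537  0.12  ]
 [ 0.6098 -0.0057  0.12  ]
 [ 0.5798 -0.0057  0.12  ]] [0.59462432 0.0240884  0.12      ]
```

```bash
python3 - <<'E'
from h import *
print(hand_in())
E
```

```text
the job is handed in; nothing more can be done
None
```

I opened the jaw to about 48 mm and gripped the grey slab at a 45° tilt. I lifted it clear, turned it 90° so the red end is up, and stood it mid-jaw. I then pushed the jaw shut until the force rose to about 18 N with no further travel, and handed in at about 28 s. No verdict is reported.

These are the last checks, from the wrist camera unless noted:
- **Position:** the slab stands upright to within about 1–1.5° and level with the jaws to within 0.1°. Its centre is less than 1 mm from mid-jaw, and its sides are in line with both jaw faces.
- **Jaw gap:** it measures about 29 mm against the 30 mm slab, which is within camera error. Arm travel gives about 30.4 mm.
- **Height:** the top face measures 117 mm from one view, against an expected 120 mm. I take the difference as measurement error, because the arm felt the slab touch down at the right height.
- **Bystanders:** the tin, the brass mould and the mallet are in the same places as at the start in the top-camera picture.
- **Robot:** it is clear of everything.

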